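# Set a shaped spectacle frame in the cold air of the frame warmer

### The arm

A 6-joint arm with a two-finger parallel gripper is mounted at the origin on the work surface. World frame = base frame: x ahead of the robot, y to its left, z up, the work surface at z = 0. Lengths are in m, angles in degrees, forces in N, time in s.
With the tool pointing down it reaches from about 0.35 to 0.725 m from the base axis. Payload 6 kg.
Tool frame: the origin (TCP) lies midway between the tips of the shut fingers; the grasp point (between the pads) lies 19 mm behind it; z points along the fingers, y is the line along which they close (so a half turn about z gives the same grasp; the last joint's range is limited). The gripper opens to 85 mm and grips with 20 to 120 N. Pads are 22 mm wide; open, the fingers measure 114 mm over their backs; the gripper's body (76 mm by 85 mm) begins 54 mm behind the grasp point. The pads swing forward as they close: fully open they stand 13 mm farther back than shut.
Start: joints at [-47.573, 2.303, 4.859, 0, -92.561, -19.12], TCP at [0.237, -0.551, 0.231] pointing down, gripper open.
Joint ranges: [-146.85, 146.85], [-73.84, 115.35], [-62.03, 85.46], [-188.31, 113.3], [-161.28, -10.13], [-171.36, 171.36]. Speed limits (degrees/s): [147.25, 147.25, 172.46, 180, 180, 180].

### API

Orientations are given as [roll, pitch, yaw] about the fixed x, y, z axes, in that order (R = Rz(yaw) Ry(pitch) Rx(roll)).
In Python, from rig import get_obs, grab_frame, camera_info, job_done gives the robot as it stands.
- The arm moves only by the shell command python3 -m inch 'ROWS' [FORCE]. ROWS is JSON, a list of rows, each a list of 3 entries, a list of its own where there are three numbers: the closure, from -1 (fully open) to 1 (shut), then the shift along the tool's x, y, z in mm, then the turn, a rotation vector about the tool's x, y, z in degrees. In form: [[grip, [dx, dy, dz], [rx, ry, rz]], ...]. A call has 1 to 10 rows; each row is the pose to reach, as a shift and turn from the pose commanded when the call began, along the tool's axes at that moment; what a row does not reach only later rows make up. A row lasts 1/10 s, in which the tool goes at most 50 mm and 8.59 degrees, less where a joint would pass 70% of its speed; a pose out of reach is approached as far as the arm can. A call with a gripper value outside its range is refused whole. The fingers move at their own pace and stop on an object; FORCE is the grip in N (left out, the last holds). Time passes only in rows, so rows that repeat a pose let the fingers close. It gives the time, the measured TCP pose, the force, the opening and the grip force at its end, in the units of the state.
- get_obs(): the state, without advancing time (a new reading comes with each control period).
- grab_frame(name): name is "scene" or "top"; returns the picture (480x640x3 uint8, blue, green, red); there is no depth.
- camera_info(name): a dict with "K" (3x3 intrinsics, pixels), "k1" (the pictures are not rectified: a ray, as slopes to the right and down, at radius r is drawn at 1 + k1 r^2 times it, then the intrinsics apply), "extrinsics" (4x4, takes a point from world to camera coordinates). Camera axes: x right, y up, looking along -z (the intrinsics and any distortion apply to the point x, -y, -z); pixel columns grow to the right and rows downward; lengths in m; the calibration is good to about 2 mm. A picture is of the moment at which its call begins. camera_info takes no time and is no camera call.
- job_done(): hands the job in; it is judged then, once.
The state is a dict: "time": time; "q": joint angles; "dq": joint speeds; "tau": joint torques, N m; "ee_pos": TCP position; "eef_rot": TCP orientation; "contact_force": force on the tool from outside, world axes, zero at the start; "wrist_torque": the same for the moment, N m; "grip_width": finger opening in m; "finger_force": force on a finger pad.
Only numpy, scipy, OpenCV 4.12 (cv2) and the standard library are available. Lean on these libraries where they do the work, as an engineer would, in place of code of your own. Each camera call takes 0.05 s, during which the arm holds its last target. There are 200 camera calls.

### The job

These spectacles have just been shaped and now have to set in cold air: first turn the heat knob of the frame warmer fully anticlockwise to its stop. Then pick up the spectacles, carry them clear of the plier rack and hold them upright over the warmer's air outlet, the middle of the front above the middle of the slot and the front parallel to it, with the lower rims about two centimetres above the lips; they must not touch the warmer or the rack, and the bottle, the case and the screwdriver stay where they are. Finish while still holding them there in the gripper: do not put them down.

Things in the scene. Friction and masses are not known exactly. Their poses are not given: they have to be found in the camera images.
- frame: Spectacles: black plastic, clear lenses, temples open, standing on lower rims and temple tips on the mat. Front 138 wide, 48 high, 8 thick. Temples 67 either side of the middle run back 100 level, 34 up, then bend down to tips 143 back at the rims' lower level. Origin: bottom middle of the front; y along the front, x back along the temples, z up. 26 to 49 g; mass centre about 24 back. Rigid.
- outlet (a point): Centre of the mouth of the warmer's air outlet, level with the top of its lips (172 above the table). Slot 120 long (this y) and 28 wide (this x); its dark steel lips flare to 48 by 126 at the top and stand 34 above the warmer's black top plate. z up; -x points to the sloping control panel.
- warmer: The frame warmer, fixed: white plastic box 240 deep (x) by 180 wide (y), black control panel sloping 25 degrees down to its -x side, flat black top plate 138 above the table carrying the outlet at +45 in x. Origin: centre of its underside, on the table.
- knob_grip (a point): On the axis of the heat knob, 26 above the panel. z outwards along the axis (25 degrees from vertical, leaning to the warmer's -x), x up the slope; does not turn with the knob. The knob: round, black, fluted, 33 in diameter and 30 high above the panel, on a skirt 39 in diameter and 4 high, white index line on top. Nothing else on the panel is higher than 3.
- heat_knob (a joint): Heat knob, rad: 0 at the anticlockwise end stop (cold), growing clockwise seen from outside, to 4.71 at the other stop. At 0 the index line points down and left, to the first mark. Light friction (0.03 N m); stays where it is left. Starts 0.9 to 2.4 from the stop: more than one bite may be needed.
- plier_rack: Steel plier rack with five pliers hanging on it, standing between the mat and the warmer, fixed, 200 long (its x), 70 wide, 131 high to the plier tips. Origin: centre of its underside, on the table.
- bench_mat: Grey bench mat on which the spectacles stand, fixed, 250 by 250, 3 thick. Origin: centre of its underside.
- bottle: White plastic bottle with blue cap, 52 in diameter and 140 high; leave it. Origin: centre of its underside.
- case: Closed black spectacle case, 165 by 62, 42 high, long side along its y; leave it. Origin: centre of its underside.
- screwdriver: Screwdriver 150 long lying along its x beyond the mat; leave it. Origin: under its middle.
- bridge (a point): Middle of the spectacles' bridge, 32 straight above the frame's origin, same axes: a solid piece with flat faces to the front and back, 24 wide (y), 8 thick (x), 14 high, flush with both faces of the front. A good place to pinch from above, one finger before and one behind the front.
Not all that is in view belongs to the job. Leave any orange or purple look-alike of the frame alone.

How it is judged (in metres and radians):
On the way, in this order (a step that is already met when the one before it is completed fails the run):
1. the heat knob is turned anticlockwise to its stop (value of joint heat_knob below 0.08 rad), for 0.2 s.
2. the spectacles are lifted in the gripper (height (world z) of frame above 0.08 m and contact force between frame and the fingers above 0.5 N), for 0.2 s.
At the end, for the whole second after the job is handed in: Held still over the outlet, upright within 11 deg and parallel to the slot within 8: bottom middle of the front within 12 mm across and 15 mm along of its centre, 8 to 35 mm above the lips, not touching the warmer; knob within 0.08 rad of its stop; bottle, case, screwdriver within 20 mm of start (value of joint heat_knob below 0.08 rad and x of frame in the frame of outlet between -0.012 and 0.012 m and y of frame in the frame of outlet between -0.015 and 0.015 m and z of frame in the frame of outlet between 0.008 and 0.035 m and angle between the y axis of frame and the y axis of outlet, either way round below 0.14 rad and angle between frame's own z axis and vertical below 0.2 rad and contact force between frame and the fingers above 0.5 N and contact force between frame and warmer below 0.05 N and linear speed of frame below 0.02 m/s and distance of each of bottle, case, screwdriver from where it was at the start of the episode below 0.02 m); the arm keeps its last pose, push and grip.
It fails at once if the spectacles hit the warmer (contact force between frame and warmer above 0.5 N).
It fails at once if the spectacles hit the plier rack (contact force between frame and plier_rack above 0.5 N).
It fails at once if the bottle, case or screwdriver is displaced (distance of any of bottle, case, screwdriver from where it was at the start of the episode above 0.03 m).
It also fails if it takes over 72 s, if anything falls off the work surface, if the arm or the gripper's body presses on something with over 40 N, if the wrist force passes 120 N, or if a joint passes its speed limit or range.

## Working session

There is one attempt and no reset: what is moved stays moved. The work goes in short steps, Python scripts to look and compute and a shell command to move; the robot and the scene stay as the last step left them, time stands still between calls to the robot, and variables do not carry over. Pictures are saved under pics/ and viewed, at most 10 in all, crops included, and the job is handed in when it is done.

```bash
ls; mkdir -p pics; python3 - <<'E'
from rig import *
import cv2
for n in("scene","top"):
    cv2.imwrite(f"pics/{n}0.png",grab_frame(n)); c=camera_info(n); print(n,c)
o=get_obs();print(o['time'],o['ee_pos'],o['eef_rot'],o['grip_width'])
E
```

```text
pics
scene {'K': array([[588.3945408 ,   0.        , 324.69915591],
       [  0.        , 588.3945408 , 235.25845724],
       [  0.        ,   0.        ,   1.        ]]), 'k1': -0.0545549399228412, 'extrinsics': array([[ 0.61840364,  0.78584681,  0.00466097, -0.21356976],
       [-0.61630528,  0.48128993,  0.62331998,  0.30476862],
       [ 0.48759074, -0.38833593,  0.78195299, -1.84209011],
       [ 0.        ,  0.        ,  0.        ,  1.        ]])}
top {'K': array([[558.53730211,   0.        , 318.38644112],
       [  0.        , 558.53730211, 244.80557681],
       [  0.        ,   0.        ,   1.        ]]), 'k1': 0.02298278339780566, 'extrinsics': array([[ 0.02111421, -0.9997007 ,  0.01235702, -0.15024795],
       [ 0.98289416,  0.02301789,  0.18272727, -0.51648183],
       [-0.18295701,  0.00828751,  0.98308598, -1.50937666],
       [ 0.        ,  0.        ,  0.        ,  1.        ]])}
0.1 [ 0.23735894 -0.55074394  0.23037225] [ 1.79909476e+02 -6.58129097e-03 -1.56690649e+02] 0.08546857271009782
```

View pics/scene0.png

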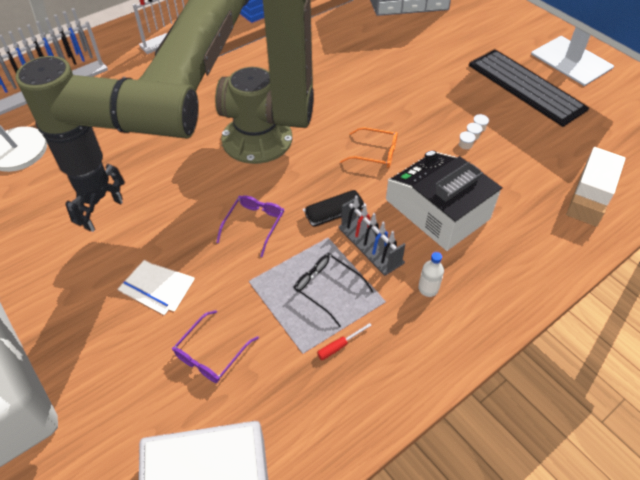

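View pics/top0.png

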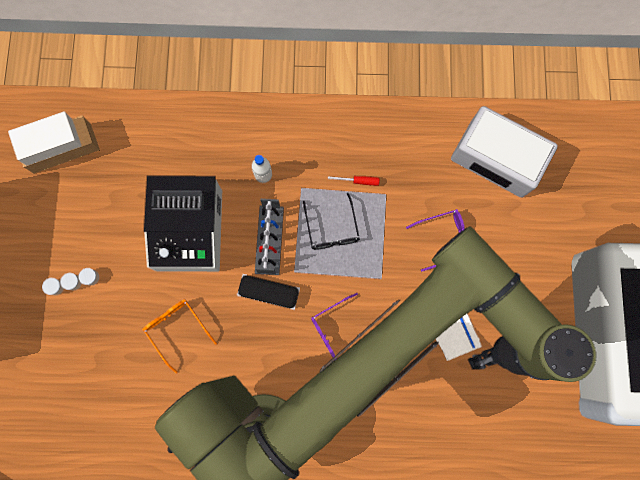

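The scene shows three kinds of spectacles. In the top view they are black on the grey mat (about 333,225), orange (180,330), and purple (335,325) and (440,235). The black one fits the description: black plastic, clear lenses, standing on the mat. The warmer is at (183,222), its knob near (165,250), and the rack at (268,237). I'll confirm with one enlarged crop.

```bash
cat > h.py <<'E'
import numpy as np, cv2
from rig import *
def ray(n,uv):
    c=camera_info(n);K=c["K"];E=c["extrinsics"]
    d=np.array([(uv[0]-K[0,2])/K[0,0],(uv[1]-K[1,2])/K[1,1]]);s=d.copy()
    for _ in range(20): s=d/(1+c["k1"]*(s@s))
    R=E[:3,:3];return -R.T@E[:3,3],R.T@np.array([s[0],-s[1],-1])
def plane(n,uv,z):
    o,d=ray(n,uv);return o+d*(z-o[2])/d[2]
def proj(n,p):
    c=camera_info(n);K=c["K"];q=c["extrinsics"]@np.r_[p,1]
    s=np.array([q[0],-q[1]])/-q[2];s=s*(1+c["k1"]*(s@s));return K[:2,:2]@s+K[:2,2]
E
python3 - <<'E'
import cv2
a=cv2.imread("pics/top0.png")[165:285,140:390]
cv2.imwrite("pics/c1.png",cv2.resize(a,(800,384),interpolation=cv2.INTER_CUBIC))
b=cv2.imread("pics/scene0.png")[140:340,260:510]
cv2.imwrite("pics/c2.png",cv2.resize(b,(750,600),interpolation=cv2.INTER_CUBIC))
E
```

```text
(no output)
```

View pics/c1.png

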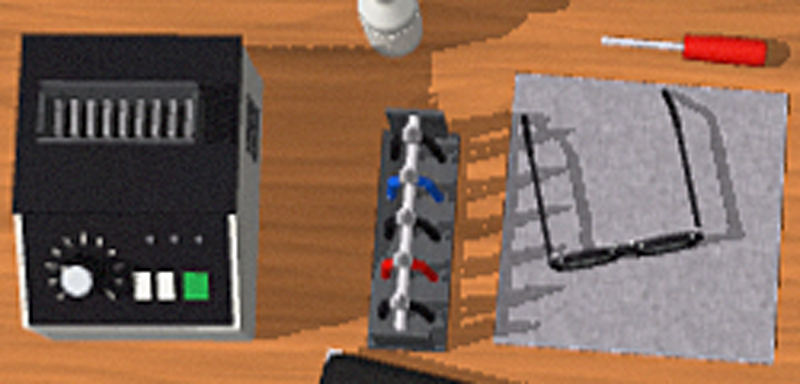

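View pics/c2.png

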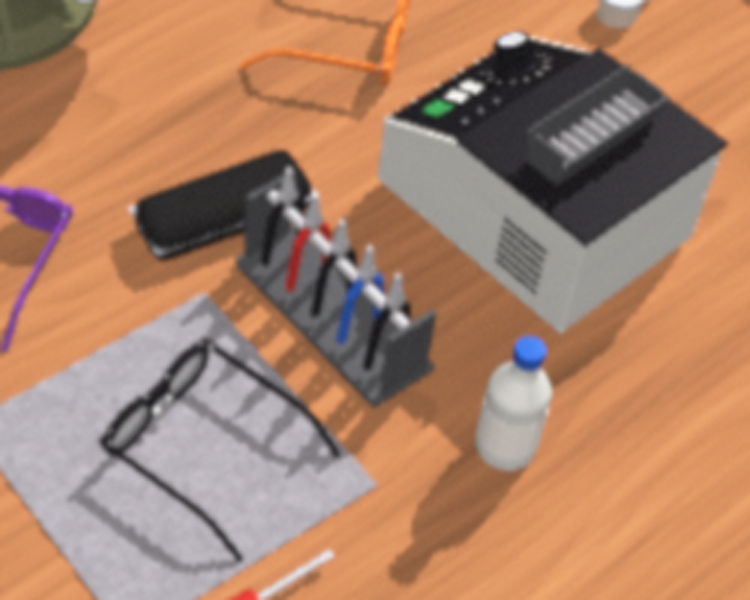

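The crops confirm the target: clear-lensed black spectacles on the mat, front pixels (313,247)–(359,239), temples pointing to +x. Knob cap is at top px (164,253), outlet lips (152..201, 190..210).

```bash
python3 - <<'E'
from h import *
np.set_printoptions(precision=4,suppress=True)
T=lambda x,y:(140+x/3.2,165+y/3.2)
S=lambda x,y:(260+x/3,140+y/3)
def tri(a,b):
    o1,d1=ray("top",a);o2,d2=ray("scene",b)
    s=np.linalg.lstsq(np.c_[d1,-d2],o2-o1,rcond=None)[0]
    p,q=o1+d1*s[0],o2+d2*s[1];return (p+q)/2,np.linalg.norm(p-q)
print("knobtop",*tri(T(78,282),S(511,40)))
print("bridge",*tri(T(628,246),S(158,393)))
print("L corner",*tri(T(555,262),S(207,345)))
print("R corner",*tri(T(700,237),S(105,440)))
for n,p in dict(FL=(555,262),FR=(700,237)).items(): print(n,plane("top",T(*p),.04))
for n,p in dict(TL=(524,116),TR=(668,92)).items(): print(n,plane("top",T(*p),.03))
for n,p in dict(a=(22,36),b=(243,36),c=(236,212),d=(15,212)).items(): print("plate",n,plane("top",T(*p),.138))
for n,p in dict(a=(37,82),b=(198,80),c=(198,143),d=(36,143)).items(): print("lip",n,plane("top",T(*p),.172))
print("lip scene",[plane("scene",S(*p),.172) for p in((528,130),(567,160),(665,98),(612,68))])
print("rack",[plane("top",T(*p),.131) for p in((412,130),(400,300))])
print("knob top plane",plane("top",T(78,282),.12))
E
```

```text
knobtop [0.4732 0.2652 0.1341] 0.0032827691480736185
bridge [ 0.5321 -0.1876  0.0374] 0.00298670432113638
L corner [ 0.5169 -0.1235  0.0355] 0.0037374678693848076
R corner [ 0.542  -0.2506  0.0365] 0.003711511125300259
FL [ 0.5151 -0.125   0.04  ]
FR [ 0.5404 -0.2519  0.04  ]
TL [ 0.649  -0.0943  0.03  ]
TR [ 0.6744 -0.2229  0.03  ]
plate a [0.6785 0.3239 0.138 ]
plate b [0.6833 0.1403 0.138 ]
plate c [0.5329 0.1379 0.138 ]
plate d [0.5285 0.3182 0.138 ]
lip a [0.6296 0.2983 0.172 ]
lip b [0.6346 0.1685 0.172 ]
lip c [0.582  0.1654 0.172 ]
lip d [0.5787 0.2953 0.172 ]
lip scene [array([0.5863, 0.1681, 0.172 ]), array([0.6309, 0.1694, 0.172 ]), array([0.632 , 0.2889, 0.172 ]), array([0.5785, 0.2795, 0.172 ])]
rack [array([ 0.6076, -0.0033,  0.131 ]), array([0.4639, 0.0012, 0.131 ])]
knob top plane [0.4746 0.2676 0.12  ]
```

```bash
cat >> h.py <<'E'
from scipy.spatial.transform import Rotation as Ro
def tri(a,b):
    o1,d1=ray("top",a);o2,d2=ray("scene",b)
    s=np.linalg.lstsq(np.c_[d1,-d2],o2-o1,rcond=None)[0]
    p,q=o1+d1*s[0],o2+d2*s[1];return (p+q)/2,np.linalg.norm(p-q)
def rot(zx,yaw_y):   # tool z dir, approx tool y dir
    z=np.array(zx,float);z/=np.linalg.norm(z);y=np.array(yaw_y,float);y-=z*(y@z);y/=np.linalg.norm(y)
    return np.c_[np.cross(y,z),y,z]
def step(p,R):
    o=get_obs();R0=Ro.from_euler("xyz",o["eef_rot"],degrees=True).as_matrix()
    print("shift",np.round(R0.T@(np.array(p)-o["ee_pos"])*1000,1),"turn",np.round(Ro.from_matrix(R0.T@R).as_rotvec(degrees=True),1),"t",round(o["time"],2),"q",np.round(o["q"],0))
E
python3 - <<'E'
from h import *
np.set_printoptions(precision=4,suppress=True)
c={}
for n,(u,v,r) in dict(top=(164,253,8),scene=(430,153,8)).items():
    a=cv2.imread(f"pics/{n}0.png")[v-r:v+r,u-r:u+r].min(2).astype(int)
    k,l,s,ce=cv2.connectedComponentsWithStats((a>110).astype('uint8'))
    for i in range(1,k): print(n,s[i],ce[i]+[u-r,v-r])
    i=1+s[1:,4].argmax();c[n]=ce[i]+[u-r,v-r]
print(tri(c["top"],c["scene"]))
for z in(.13,.14,.15):print(plane("top",c["top"],z),plane("scene",c["scene"],z))
# panel front lower corners
print([plane("top",(140+x/3.2,165+y/3.2),.096) for x,y in((28,325),(235,325))])
w=np.radians(2);X=np.array([np.cos(w),np.sin(w),0]);Y=np.array([-np.sin(w),np.cos(w),0])
step([.47,-.15,.32],rot(np.sin(.436)*X-np.cos(.436)*[0,0,1],Y))
E
```

```text
top [ 3  3 10 10 78] [163.0897 252.0897]
top [0 7 1 2 2] [156.  252.5]
top [ 2 12  2  1  2] [158.5 257. ]
scene [ 3  5 13  6 49] [430.4082 152.449 ]
(array([0.4742, 0.2662, 0.1381]), np.float64(0.00018482671838392493))
[0.4756 0.2685 0.13  ] [0.4687 0.2731 0.13  ]
[0.4739 0.2657 0.14  ] [0.4754 0.2645 0.14  ]
[0.4723 0.263  0.15  ] [0.4821 0.2558 0.15  ]
[array([0.4412, 0.3129, 0.096 ]), array([0.4451, 0.1411, 0.096 ])]Traceback (most recent call last):
  File "<stdin>", line 14, in <module>
TypeError: can't multiply sequence by non-int of type 'numpy.float64'
```

```bash
cat >> h.py <<'E'
w=np.radians(2);X=np.array([np.cos(w),np.sin(w),0]);Y=np.array([-np.sin(w),np.cos(w),0]);Z=np.array([0,0,1.])
s,c=np.sin(np.radians(25)),np.cos(np.radians(25))
TZ=s*X-c*Z; RK=rot(TZ,Y); KG=np.array([.4757,.2655,.1365])
E
python3 -c "
from h import *
step([.42,-.15,.32],RK); print(KG+TZ*(.019-.09))"
```

```text
shift [-326.3  295.9  -89.2] turn [  4.7 -24.7  20.9] t 0.1 q [-48.   2.   5.  -0. -93. -19.]
[0.44571238 0.26445281 0.20084785]
```

```bash
python3 -m inch '[[-1,[0,0,-90],[0,0,0]],[-1,[0,0,-90],[0,0,0]],[-1,[-326,296,-90],[5,-25,21]],[-1,[-326,296,-90],[5,-25,21]],[-1,[-326,296,-90],[5,-25,21]],[-1,[-326,296,-90],[5,-25,21]],[-1,[-326,296,-90],[5,-25,21]],[-1,[-326,296,-90],[5,-25,21]],[-1,[-326,296,-90],[5,-25,21]],[-1,[-326,296,-90],[5,-25,21]]]' 20; python3 -m inch '[[-1,[-326,296,-90],[5,-25,21]]]' >/dev/null --help 2>&1; python3 -c "
from h import *
print(get_obs()['ee_pos']);step(KG+TZ*(.019-.09),RK)"
```

```text
time: 1.1
ee_pos: [0.4025, -0.1865, 0.3215]
eef_rot: [-179.7, 25.5, -178.0]
contact_force: [1.1, 0.3, -0.1]
grip_width: 0.0855
finger_force: 0.0
[ 0.40247702 -0.18646607  0.32150385]
shift [ -1.1 449.8 132. ] turn [-0.3  0.5 -0. ] t 1.1 q [  2. -43. -23.   0. -84. -90.]
```

```bash
python3 -m inch '[[-1,[-1,450,132],[0,0,0]],[-1,[-1,450,132],[0,0,0]],[-1,[-1,450,132],[0,0,0]],[-1,[-1,450,132],[0,0,0]],[-1,[-1,450,132],[0,0,0]],[-1,[-1,450,132],[0,0,0]],[-1,[-1,450,132],[0,0,0]],[-1,[-1,450,132],[0,0,0]],[-1,[-1,450,132],[0,0,0]],[-1,[-1,450,132],[0,0,0]]]'; python3 -c "
from h import *
step(KG+TZ*(.019-.09),RK)
for n in('top','scene'): cv2.imwrite('pics/%s1.png'%n,grab_frame(n))
a=cv2.imread('pics/top1.png')[160:310,100:300];b=cv2.imread('pics/scene1.png')[90:240,360:560]
cv2.imwrite('pics/c3.png',cv2.resize(np.hstack([a,b]),(800,300)))
step(KG+TZ*(.019-.09),RK)"
```

```text
time: 2.1
ee_pos: [0.4443, 0.2656, 0.1981]
eef_rot: [-179.6, 25.3, -177.8]
contact_force: [1.2, -0.6, -0.4]
grip_width: 0.0854
finger_force: 0.0
shift [-2.4 -1.2 -1.9] turn [-0.3  0.3  0.2] t 2.1 q [  68.  -31.  -38.   24.  -74. -161.]
shift [-2.9 -0.8 -2.9] turn [-0.5  0.2  0.3] t 2.2 q [  68.  -31.  -38.   24.  -74. -161.]
```

View pics/c3.png

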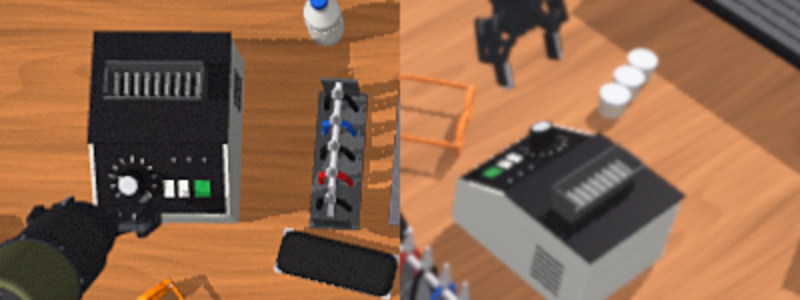

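```bash
python3 -c "
from h import *
p=get_obs()['ee_pos']
for n,o in(('top',(100,160)),('scene',(360,90))):
  print(n,(proj(n,p)-o)*2,(proj(n,KG)-o)*2, (proj(n,p+.04*Y)-o)*2,(proj(n,p-.04*Y)-o)*2)"
```

```text
top [113.0008287 199.8808367] [127.17122106 183.30437075] [ 80.61596884 200.26869805] [145.3214947  199.49473969]
scene [130.8571974   80.91562994] [141.13831197 126.56581039] [151.20727053  68.35503158] [110.05147889  93.76157815]
```

```bash
python3 -m inch '[[-1,[-2.5,-1,30],[-0.4,0.2,0.2]],[-1,[-2.5,-1,55],[-0.4,0.2,0.2]],[-1,[-2.5,-1,70],[-0.4,0.2,0.2]],[-1,[-2.5,-1,80],[-0.4,0.2,0.2]],[-1,[-2.5,-1,86],[-0.4,0.2,0.2]],[-1,[-2.5,-1,86],[-0.4,0.2,0.2]],[-1,[-2.5,-1,86],[-0.4,0.2,0.2]]]'; python3 -c "
from h import *
step(KG+TZ*.019,RK)"
```

```text
time: 2.9
ee_pos: [0.4842, 0.2632, 0.1246]
eef_rot: [179.7, 25.2, -178.2]
contact_force: [-1.2, -0.2, -0.7]
grip_width: 0.0853
finger_force: 0.0
shift [2.6 2.6 4.6] turn [ 0.2  0.2 -0.2] t 2.9 q [  62.  -25.  -41.   25.  -63. -160.]
```

```bash
python3 -m inch '[[-1,[1,1.5,3],[0,0,0]],[-1,[1,1.5,3],[0,0,0]],[-1,[1,1.5,3],[0,0,0]]]'; python3 -c "
from h import *
step(KG+TZ*.019,RK)"; python3 -m inch '[[1,[0,0,0],[0,0,0]],[1,[0,0,0],[0,0,0]],[1,[0,0,0],[0,0,0]],[1,[0,0,0],[0,0,0]],[1,[0,0,0],[0,0,0]],[1,[0,0,0],[0,0,0]],[1,[0,0,0],[0,0,0]],[1,[0,0,0],[0,0,0]]]' 20; python3 -c "
from h import *
step(KG+TZ*.019,RK);print(get_obs()['wrist_torque'])"
```

```text
time: 3.2
ee_pos: [0.4844, 0.2647, 0.1207]
eef_rot: [179.8, 25.1, -178.2]
contact_force: [-1.0, 0.6, 0.5]
grip_width: 0.0854
finger_force: 0.0
shift [1.1 1.1 1. ] turn [ 0.1  0.1 -0.2] t 3.2 q [  62.  -24.  -41.   25.  -62. -160.]
time: 4.0
ee_pos: [0.4844, 0.2655, 0.1209]
eef_rot: [179.7, 25.2, -178.2]
contact_force: [-3.9, 3.4, 1.0]
grip_width: 0.032
finger_force: 20.7
shift [1.3 0.3 1.2] turn [ 0.2  0.2 -0.2] t 4.0 q [  62.  -24.  -41.   25.  -62. -160.]
[1.24291298 2.14792195 0.58980882]
```

```bash
python3 -m inch '[[1,[0,0,0],[0,0,-8]],[1,[0,0,0],[0,0,-16]],[1,[0,0,0],[0,0,-24]],[1,[0,0,0],[0,0,-32]],[1,[0,0,0],[0,0,-40]],[1,[0,0,0],[0,0,-40]]]'; python3 -c "
from h import *
o=get_obs();print(o['wrist_torque'],o['wrist_torque']@TZ,o['q'].round())" ; python3 -m inch '[[1,[0,0,0],[0,0,-8]],[1,[0,0,0],[0,0,-16]],[1,[0,0,0],[0,0,-24]],[1,[0,0,0],[0,0,-32]],[1,[0,0,0],[0,0,-40]],[1,[0,0,0],[0,0,-40]]]'; python3 -c "
from h import *
o=get_obs();print(o['wrist_torque'],o['wrist_torque']@TZ,o['q'].round())"
```

```text
time: 4.6
ee_pos: [0.4839, 0.2671, 0.1207]
eef_rot: [-163.5, 19.2, -135.0]
contact_force: [-7.9, 9.7, -0.0]
grip_width: 0.0319
finger_force: 21.2
[2.85285076 3.73339359 1.41521567] -0.022624175353551854 [  62.  -24.  -41.   25.  -62. -120.]
time: 5.2
ee_pos: [0.4826, 0.2678, 0.1201]
eef_rot: [-155.4, 4.6, -96.8]
contact_force: [-22.0, 11.2, 3.7]
grip_width: 0.0319
finger_force: 22.3
[3.50114536 7.71559488 1.76195959] -0.004332515005981455 [ 63. -24. -41.  24. -62. -80.]
```

```bash
python3 -c "
from h import *
o=get_obs();R=Ro.from_euler('xyz',o['eef_rot'],degrees=True).as_matrix()
print(R.T@o['contact_force'], R.T@o['wrist_torque'])"
```

```text
[ -8.75380037  19.75048414 -12.38851477] [-8.19084922 -2.79270223  0.06105732]
```

```bash
python3 -m inch '[[1,[-0.5,1.5,0],[0,0,0]],[1,[-0.5,1.5,0],[0,0,0]]]'; python3 -c "
from h import *
o=get_obs();R=Ro.from_euler('xyz',o['eef_rot'],degrees=True).as_matrix()
print(R.T@o['contact_force'], R.T@o['wrist_torque'],o['ee_pos'])"
```

```text
time: 5.4
ee_pos: [0.4824, 0.2678, 0.12]
eef_rot: [-155.3, 4.7, -97.0]
contact_force: [-10.7, 9.6, 0.4]
grip_width: 0.0319
finger_force: 20.8
[-8.25010759 10.8314659  -4.72681583] [-4.64653224 -2.55915711 -0.01798023] [0.48240259 0.26784242 0.12003443]
```

```bash
python3 -m inch '[[1,[-1,1.5,0],[0,0,0]],[1,[-1,1.5,0],[0,0,-8]],[1,[-1,1.5,0],[0,0,-16]],[1,[-1,1.5,0],[0,0,-24]],[1,[-1,1.5,0],[0,0,-32]],[1,[-1,1.5,0],[0,0,-32]]]'; python3 -c "
from h import *
o=get_obs();R=Ro.from_euler('xyz',o['eef_rot'],degrees=True).as_matrix()
print(R.T@o['contact_force'], R.T@o['wrist_torque'],o['q'].round())"
```

```text
time: 6.0
ee_pos: [0.4819, 0.266, 0.1195]
eef_rot: [-156.5, -9.0, -68.0]
contact_force: [-3.3, -1.6, 2.0]
grip_width: 0.0318
finger_force: 21.4
[ 0.50940104  2.60602374 -3.21474399] [-1.84153378 -0.42023019 -0.08450419] [ 63. -25. -42.  25. -62. -49.]
```

```bash
python3 -m inch '[[1,[0,0,0],[0,0,-8]],[1,[0,0,0],[0,0,-16]],[1,[0,0,0],[0,0,-24]],[1,[0,0,0],[0,0,-32]],[1,[0,0,0],[0,0,-32]]]'; python3 -c "
from h import *
o=get_obs();R=Ro.from_euler('xyz',o['eef_rot'],degrees=True).as_matrix()
print(R.T@o['contact_force'], R.T@o['wrist_torque'],o['q'].round())"; python3 -m inch '[[1,[0,0,0],[0,0,-8]],[1,[0,0,0],[0,0,-16]],[1,[0,0,0],[0,0,-24]],[1,[0,0,0],[0,0,-24]]]'; python3 -c "
from h import *
o=get_obs();R=Ro.from_euler('xyz',o['eef_rot'],degrees=True).as_matrix()
print(R.T@o['contact_force'], R.T@o['wrist_torque'],o['q'].round())"
```

```text
time: 6.5
ee_pos: [0.4819, 0.2658, 0.1192]
eef_rot: [-164.5, -20.0, -37.1]
contact_force: [-2.6, -2.1, 2.6]
grip_width: 0.0318
finger_force: 20.0
[ 0.1382126   2.37525985 -3.45689648] [-1.60990045 -1.07775044 -0.05040099] [ 63. -25. -42.  25. -62. -17.]
time: 6.9
ee_pos: [0.4819, 0.2657, 0.1191]
eef_rot: [-174.2, -24.5, -11.7]
contact_force: [-2.0, -2.4, 1.1]
grip_width: 0.0319
finger_force: 20.7
[-0.84727115  2.59006796 -1.8853465 ] [-1.39297548 -1.32249869 -0.0425906 ] [ 63. -25. -42.  25. -62.   7.]
```

```bash
python3 -m inch '[[-1,[0,0,0],[0,0,0]],[-1,[0,0,0],[0,0,0]],[-1,[0,0,0],[0,0,0]],[-1,[0,0,0],[0,0,0]],[-1,[0,0,0],[0,0,0]],[-1,[0,0,-30],[0,0,0]],[-1,[0,0,-80],[0,0,0]],[-1,[0,0,-120],[0,0,0]],[-1,[0,0,-140],[0,0,0]]]'; python3 -c "
from h import *
a=grab_frame('top');cv2.imwrite('pics/top2.png',a);a=a[235:270,145:185]
b=cv2.imread('pics/top0.png')[235:270,145:185]
cv2.imwrite('pics/c4.png',cv2.resize(np.hstack([b,a]),(800,350),interpolation=cv2.INTER_CUBIC))"
```

```text
time: 7.8
ee_pos: [0.4222, 0.2647, 0.2506]
eef_rot: [-173.9, -24.6, -11.5]
contact_force: [-1.2, 0.8, 0.2]
grip_width: 0.0854
finger_force: 0.0
```

View pics/c4.png

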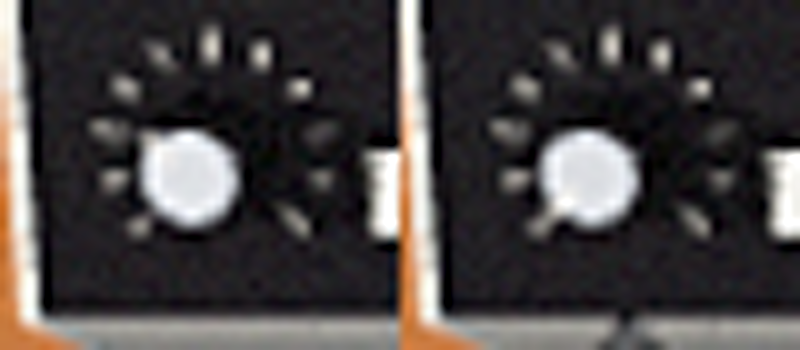

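The index line moved from upper left (145,130) to the first mark, down and left (550,215), so the knob is at its stop. Next are the spectacles.

```bash
cat >> h.py <<'E'
f=np.radians(11.3);XF=np.array([np.cos(f),np.sin(f),0]);RF=rot(-Z,-XF);BR=np.array([.530,-.188,.035])
RO=rot(-Z,-X)
E
python3 -c "
from h import *
step([.530,-.188,.2],RF)"
```

```text
shift [156.6 433.9  83.2] turn [-19.9 -18.2  67.3] t 7.85 q [ 72. -34. -34.  24. -81.   6.]
```

```bash
python3 -m inch '[[-1,[0,0,-40],[0,0,0]],[-1,[40,110,-20],[-5,-4.5,17]],[-1,[80,220,0],[-10,-9,34]],[-1,[120,330,40],[-15,-13.5,50]],[-1,[157,434,60],[-20,-18,67]],[-1,[157,434,60],[-20,-18,67]],[-1,[157,434,60],[-20,-18,67]],[-1,[157,434,60],[-20,-18,67]],[-1,[157,434,60],[-20,-18,67]],[-1,[157,434,60],[-20,-18,67]]]' 40; python3 -m inch '[[-1,[0,0,0],[0,0,0]]]'; python3 -c "
from h import *
step([.530,-.188,.14],RF)"
```

```text
time: 8.85
ee_pos: [0.5153, -0.1712, 0.2196]
eef_rot: [179.6, -0.5, -78.8]
contact_force: [0.8, 1.3, 0.4]
grip_width: 0.0853
finger_force: 0.0
time: 8.95
ee_pos: [0.5145, -0.174, 0.2165]
eef_rot: [179.3, -0.5, -79.1]
contact_force: [0.5, -0.3, -0.8]
grip_width: 0.0857
finger_force: 0.0
shift [ 16.  -13.6  76.5] turn [ 0.7 -0.5 -0.4] t 8.95 q [  3.  -6.  -5.   1. -92.   8.]
```

```bash
python3 -m inch '[[-1,[16,-13.5,40],[0.5,-0.5,-0.4]],[-1,[16,-13.5,77],[0.5,-0.5,-0.4]],[-1,[16,-13.5,77],[0.5,-0.5,-0.4]],[-1,[16,-13.5,77],[0.5,-0.5,-0.4]]]'; python3 -c "
from h import *
a=grab_frame('scene');cv2.imwrite('pics/scene3.png',a);b=grab_frame('top')
step(BR+[0,0,-.019],RF);p=get_obs()['ee_pos']
for n,im in(('scene',a),('top',b)):
  for k in(-.0,):
    u=proj(n,BR);cv2.circle(im,tuple(np.round(u).astype(int)),1,(0,255,0),-1)
    for s in(-.069,.069):
      u=proj(n,BR+s*np.array([-XF[1],XF[0],0]));cv2.circle(im,tuple(np.round(u).astype(int)),1,(0,0,255),-1)
cv2.imwrite('pics/c5.png',np.hstack([cv2.resize(a[200:350,250:400],(400,400)),cv2.resize(b[170:320,270:420],(400,400))]))"
```

```text
time: 9.35
ee_pos: [0.5309, -0.1824, 0.1444]
eef_rot: [-179.9, -0.2, -78.0]
contact_force: [-0.0, -0.5, 1.3]
grip_width: 0.0848
finger_force: 0.0
shift [  4.6   4.1 130.8] turn [-0.4 -0.2  0.7] t 9.45 q [  2.  -3. -10.   0. -83.  10.]
```

View pics/c5.png

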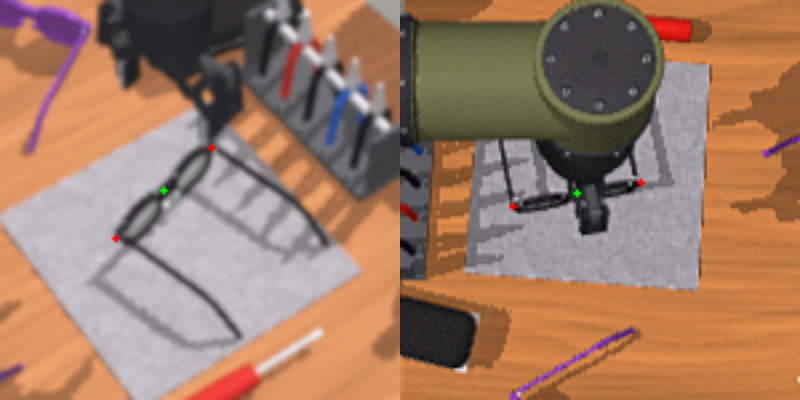

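```bash
python3 -m inch '[[-1,[4,3,40],[0,0,0.5]],[-1,[4,3,80],[0,0,0.5]],[-1,[4,3,110],[0,0,0.5]],[-1,[4,3,125],[0,0,0.5]],[-1,[4,3,129],[0,0,0.5]],[-1,[4,3,129],[0,0,0.5]],[-1,[4,3,129],[0,0,0.5]]]'; python3 -c "
from h import *
step(BR+[0,0,-.019],RF)"
```

```text
time: 10.15
ee_pos: [0.5308, -0.1872, 0.0171]
eef_rot: [-179.6, -0.2, -78.5]
contact_force: [0.5, 0.2, 0.6]
grip_width: 0.0854
finger_force: 0.0
shift [0.6 1.  1.1] turn [-0.4 -0.2  0.2] t 10.15 q [  1.   1. -19.   0. -69.  10.]
```

```bash
python3 -m inch '[[1,[0,0,0],[0,0,0]],[1,[0,0,0],[0,0,0]],[1,[0,0,0],[0,0,0]],[1,[0,0,0],[0,0,0]],[1,[0,0,0],[0,0,0]],[1,[0,0,0],[0,0,0]],[1,[0,0,0],[0,0,0]],[1,[0,0,0],[0,0,0]],[1,[0,0,0],[0,0,0]],[1,[0,0,0],[0,0,0]]]' 40; python3 -m inch '[[1,[0,0,-5],[0,0,0]],[1,[0,0,-15],[0,0,0]],[1,[0,0,-40],[0,0,0]],[1,[0,0,-80],[0,0,0]],[1,[0,0,-120],[0,0,0]],[1,[0,0,-160],[0,0,0]],[1,[0,0,-200],[0,0,0]],[1,[0,0,-210],[0,0,0]],[1,[0,0,-210],[0,0,0]],[1,[0,0,-210],[0,0,0]]]'; python3 -c "
from h import *
step([.606,.231,.225],RO)
a=grab_frame('scene');cv2.imwrite('pics/scene4.png',a);b=grab_frame('top');cv2.imwrite('pics/top4.png',b)
cv2.imwrite('pics/c6.png',np.hstack([cv2.resize(a[100:300,220:420],(400,400)),cv2.resize(b[150:350,250:450],(400,400))]))"
```

```text
time: 11.15
ee_pos: [0.5293, -0.1871, 0.0147]
eef_rot: [-179.8, -0.1, -78.6]
contact_force: [0.5, 0.0, 0.9]
grip_width: 0.0073
finger_force: 41.3
time: 12.15
ee_pos: [0.5282, -0.1866, 0.2235]
eef_rot: [-179.9, -0.0, -78.6]
contact_force: [-0.2, 0.1, -0.9]
grip_width: 0.0069
finger_force: 41.1
shift [-393.9 -159.    -1.4] turn [-0.1 -0.   9.4] t 12.15 q [  1.  -4.  -2.   0. -92.  10.]
```

View pics/c6.png

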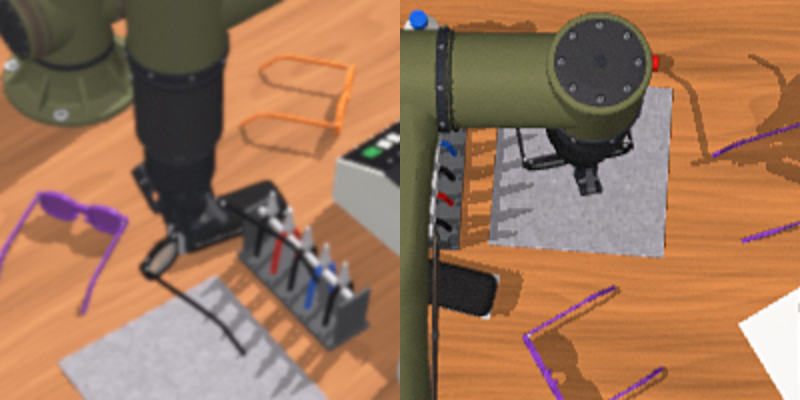

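```bash
python3 -c "
from h import *
o=get_obs()['ee_pos'];O=o+np.array([0,0,-.0117]);YF=np.array([-XF[1],XF[0],0])
for x,y,z in((0,-.067,.034),(.1,-.067,.034),(.143,-.067,0),(0,-.069,.02),(.1,.067,.034),(0,.067,.034)):
  P=O+x*XF+y*YF+z*Z;print((x,y,z),((proj('scene',P)-[220,100])*2).round(),((proj('top',P)-[250,150])*2+[400,0]).round())"
python3 -m inch '[[1,[0,0,-30],[0,0,0]],[1,[-40,-16,-40],[0,0,1]],[1,[-80,-32,-40],[0,0,2]],[1,[-120,-48,-40],[0,0,3]],[1,[-160,-64,-40],[0,0,4]],[1,[-200,-80,-40],[0,0,5]],[1,[-240,-96,-40],[0,0,6]],[1,[-280,-112,-40],[0,0,7]],[1,[-320,-128,-40],[0,0,8]],[1,[-360,-144,-40],[0,0,9]]]'; python3 -c "
from h import *
step([.606,.231,.245],RO)"
```

```text
(0, -0.067, 0.034) [140. 268.] [632. 145.]
(0.1, -0.067, 0.034) [209. 316.] [616.  68.]
(0.143, -0.067, 0) [240. 356.] [608.  44.]
(0, -0.069, 0.02) [139. 277.] [632. 148.]
(0.1, 0.067, 0.034) [287. 243.] [510.  86.]
(0, 0.067, 0.034) [219. 199.] [524. 164.]
time: 13.25
ee_pos: [0.5979, 0.1962, 0.2628]
eef_rot: [-179.9, -0.1, -87.6]
contact_force: [0.8, -0.2, 0.4]
grip_width: 0.0066
finger_force: 41.2
shift [-34.4  -9.5  17.7] turn [-0.1 -0.1  0.4] t 13.25 q [ 36.   7.  13.   0. -96. -34.]
```

```bash
python3 -m inch '[[1,[-17,-5,10],[0,0,0.4]],[1,[-34,-9,18],[0,0,0.4]],[1,[-34,-9,18],[0,0,0.4]],[1,[-34,-9,18],[0,0,0.4]],[1,[-34,-9,18],[0,0,0.4]]]'; python3 -c "
from h import *
step([.606,.231,.204],RO)"
```

```text
time: 13.75
ee_pos: [0.6061, 0.2278, 0.2469]
eef_rot: [-179.8, -0.1, -88.0]
contact_force: [-0.1, 0.2, 0.6]
grip_width: 0.0071
finger_force: 41.2
shift [-3.3  0.1 42.9] turn [-0.2 -0.1 -0. ] t 13.75 q [ 38.  10.  14.   0. -95. -36.]
```

```bash
python3 -m inch '[[1,[-3,0,10],[0,0,0]],[1,[-3,0,20],[0,0,0]],[1,[-3,0,30],[0,0,0]],[1,[-3,0,38],[0,0,0]],[1,[-3,0,41],[0,0,0]],[1,[-3,0,41],[0,0,0]],[1,[-3,0,41],[0,0,0]],[1,[-3,0,41],[0,0,0]]]'; python3 -c "
from h import *
step([.606,.231,.204],RO)
a=grab_frame('scene');b=grab_frame('top')
cv2.imwrite('pics/c7.png',np.hstack([cv2.resize(a[90:240,370:520],(400,400)),cv2.resize(b[150:300,110:260],(400,400))]))
O=get_obs()['ee_pos']+[0,0,-.0117]
for y,z in((-.067,.034),(.067,.034),(0,0),(-.04,0)): 
  P=O+y*Y+z*Z;print(y,z,((proj('scene',P)-[370,90])*400/150).round(),((proj('top',P)-[110,150])*400/150+[400,0]).round())"
```

```text
time: 14.55
ee_pos: [0.6061, 0.2319, 0.2061]
eef_rot: [-179.8, -0.0, -88.0]
contact_force: [-0.4, 0.0, 0.6]
grip_width: 0.0073
finger_force: 41.2
shift [0.9 0.2 2.1] turn [-0.2 -0.   0. ] t 14.55 q [ 39.   9.  10.   0. -90. -37.]
-0.067 0.034 [200. 222.] [636. 117.]
0.067 0.034 [295. 157.] [491. 118.]
0 0 [242. 215.] [572. 127.]
-0.04 0 [213. 234.] [614. 127.]
```

View pics/c7.png

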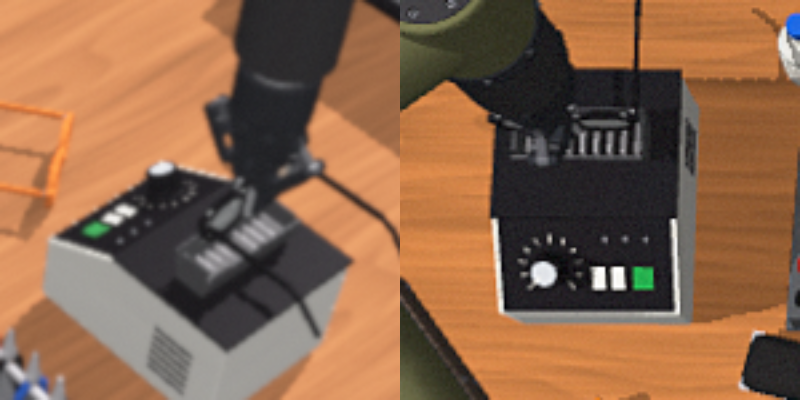

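The spectacles sit level over the slot. The right hinge is at (635,118), where I predicted (636,117), and the rims are about 22 mm above the lips with the knob still at the first mark. Handing in.

```bash
python3 -m inch '[[1,[0,0,0],[0,0,0]],[1,[0,0,0],[0,0,0]]]'; python3 -c "
from rig import *
print(job_done())"
```

```text
time: 14.85
ee_pos: [0.606, 0.2319, 0.2056]
eef_rot: [-179.8, -0.1, -88.0]
contact_force: [0.3, 0.5, -0.3]
grip_width: 0.0073
finger_force: 41.2
the job is handed in; nothing more can be done
None
```

I turned the heat knob anticlockwise to its stop and handed in with the spectacles held upright over the middle of the outlet, rims about 22 mm above the lips by my measurements; `job_done()` gave no verdict.

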